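Nudge the tube block onto the mixer's locating pins

ROBOT

A 6-joint arm with a two-finger parallel gripper is mounted at the origin on the work surface. World frame = base frame: x ahead of the robot, y to its left, z up, the work surface at z = 0. Lengths are in m, angles in rad, forces in N, time in s.
With the tool pointing down it reaches from about 0.375 to 0.925 m from the base axis. Payload 5.7 kg.
Tool frame: the origin (TCP) lies at the very end of the fingers, on their centre line; the grasp point (between the pads) lies 19 mm behind it; x points along the fingers, z is the direction in which the jaws open and shut, and the axes are right-handed (so a half turn about x gives the same grasp; the last joint's range is limited). The gripper opens to 85 mm and grips with 20 to 120 N. Pads are 22 mm wide; open, the fingers measure 114 mm over their backs; the gripper's body (76 mm by 85 mm) begins 54 mm behind the grasp point. The pads swing forward as they close: fully open they stand 13 mm farther back than shut.
Start: joints at [-1.355, 0.359, 1.51, -0, 1.272, -0.115], TCP at [0.195, -0.567, 0.206] pointing down, gripper open.
Joint ranges: [-2.97, 2.97], [-1.01, 2.36], [0.21, 2.38], [-0.96, 4.11], [0.2, 2.71], [-2.98, 2.98]. Speed limits (rad/s): [2.39, 2.39, 3.14, 3.14, 3.14, 3.14].

INTERFACE

Orientations are given as a rotation vector (axis times angle).
In Python, from rig import manip gives the robot as it stands.
- The arm moves only by the tool apply_moves, never from a script. Its argument "commands" is a list of rows, each an object of numbers: "dx", "dy", "dz": the shift along the tool's x, y, z in m; "rx", "ry", "rz": the turn, a rotation vector about the tool's x, y, z in degrees; "gripper": the opening, from -1 (shut) to 1 (fully open), so that 0 is half open. In form: [{"dx": .., "dy": .., "dz": .., "rx": .., "ry": .., "rz": .., "gripper": ..}, ...]. A call has 1 to 20 rows; each row shifts and turns the commanded pose from where the row before left it, along the tool's axes as they then stand; what a row does not reach is not made up. A row lasts 1/12 s, in which the tool goes at most 41.7 mm and 7.16 degrees, less where a joint would pass 70% of its speed; a pose out of reach is approached as far as the arm can. A call with a gripper value outside its range is refused whole. The fingers move at their own pace and stop on an object; the grip force is fixed at half the most. Time passes only in rows, so rows that do not move let the fingers close. It gives the time, the measured TCP pose, the force and the opening at its end, in the units of the state.
- manip.state(): the state, without advancing time (a new reading comes with each control period).
- manip.capture(name): name is "scene" or "side" or "wrist"; returns a dict with "pixels" (420x560x3 uint8, blue, green, red), "K" (3x3 intrinsics, pixels), "extrinsics" (4x4, takes a point from world to camera coordinates); the wrist camera has in their place "hand_eye" (4x4, takes a point from camera to tool coordinates, whose origin is the TCP and whose axes are the tool frame's). Camera axes: x right, y up, looking along -z (the intrinsics and any distortion apply to the point x, -y, -z); pixel columns grow to the right and rows downward; lengths in m; the calibration is good to about 2 mm. A picture is of the moment at which its call begins: read the wrist's pose just before it. There is no depth.
- manip.hand_in(): hands the job in, once; it reports no verdict.
The state is a dict: "time": time; "qpos": joint angles; "qd": joint speeds; "tau": joint torques, N m; "tcp_pos": TCP position; "ee_rot": TCP orientation; "force": force on the tool from outside, world axes, zero at the start; "moment": the same for the moment, N m; "gripper_width": finger opening in m.
Only numpy, scipy, OpenCV 4.12 (cv2) and the standard library are available. Lean on these libraries where they do the work, as an engineer would, in place of code of your own. Each camera call takes 0.05 s, during which the arm holds its last target. There are 200 camera calls.

TASK

The aluminium tube block has been put down askew on the bench mixer, so it rides up on the platform's two locating pins. Push it sideways with the fingertips, without lifting it, until both holes in its base drop over the pins and it sits flat on the platform. Leave the glassware and jar around the mixer standing where they are.

Things in the scene. Friction and masses are not known exactly. Their poses are not given: they have to be found in the camera images.
- mixer: Bench mixer, fixed to the bench: white body under a flat dark platform 300 mm (its x) by 320 mm (its y), the platform's top 70 mm above the bench. Origin at the bench under the platform's centre; x points away from the control panel with the display and knob (which faces the robot), y to the left, z up. Its place and yaw vary.
- deck (a point): Centre of the platform's top face, axes as the mixer's. When the tube block is seated, it is centred here with its sides parallel to the platform's. At the start it is 12 to 28 mm too near the robot along the mixer's x, up to 25 mm too far to either side, and turned by up to 0.12 rad.
- pin_left (a point): Foot of the left locating pin, on the platform's top face at x = +25 mm, y = +62 mm from the platform's centre. Steel pin 10 mm in diameter and 9 mm high, upper 5 mm tapering to 4 mm diameter. At first it is under the tube block's base and cannot be seen from above.
- pin_right (a point): Foot of the right locating pin, the same, at x = +25 mm, y = -62 mm from the platform's centre.
- tube_block: Loose aluminium tube block, 0.5 to 0.85 kg: base plate 130 mm (x) by 200 mm (y), 12 mm thick, with a raised block of twelve tube wells, 90 mm (x) by 100 mm (y) by 30 mm high, centred on top. Origin at the centre of the base's underside; z up. At first it rests on the pin tops with its edge nearest the robot down on the platform and its far edge raised (tilt about 0.08 rad). A push of a few newtons slides it.
- hole_left (a point): Centre of the base's left hole at the underside, x = +25 mm, y = +62 mm from the tube block's origin. Through hole 14 mm in diameter.
- hole_right (a point): Centre of the base's right hole at the underside, x = +25 mm, y = -62 mm. The same.
- beaker: Loose glass beaker, 68 mm across and 90 mm high, standing on the bench to the left of the mixer. Origin at the centre of its underside.
- reagent_bottle: Loose amber bottle, 58 mm across and 120 mm high, standing on the bench to the right of the mixer. Origin at the centre of its underside.
- sample_jar: Loose white jar, 48 mm across and 70 mm high, standing on the bench beyond the mixer. Origin at the centre of its underside.
Not all that is in view belongs to the job. Of the things like the tube_block, leave any that is brown or pink; of the rest the larger one is meant.

How it is judged:
At the end, for the whole second after the job is handed in: Each hole is centred on its own pin within 4 mm and no more than 2 mm above the platform, the tube block is level within 0.02 rad and at rest (horizontal distance between hole_left and pin_left below 0.004 m and horizontal distance between hole_right and pin_right below 0.004 m and z of hole_left in the frame of pin_left below 0.002 m and z of hole_right in the frame of pin_right below 0.002 m and angle between tube_block's own z axis and vertical below 0.02 rad and linear speed of tube_block below 0.01 m/s and angular speed of tube_block below 0.05 rad/s); the robot touches nothing.
It fails at once if the tube block is lifted (its centre rises more than 25 mm above the platform) or tipped up (z of tube_block in the frame of deck above 0.025 m or angle between tube_block's own z axis and vertical above 0.35 rad).
It fails at once if the beaker is shoved more than 20 mm, picked up or knocked over (distance of beaker from where it was at the start of the episode above 0.02 m or angle between beaker's own z axis and vertical above 0.3 rad).
It fails at once if the reagent bottle is shoved more than 20 mm, picked up or knocked over (distance of reagent_bottle from where it was at the start of the episode above 0.02 m or angle between reagent_bottle's own z axis and vertical above 0.3 rad).
It fails at once if the sample jar is shoved more than 20 mm, picked up or knocked over (distance of sample_jar from where it was at the start of the episode above 0.02 m or angle between sample_jar's own z axis and vertical above 0.3 rad).
It also fails if it takes over 56 s, if anything falls off the work surface, if the arm or the gripper's body presses on something with over 40 N, if the wrist force passes 120 N, or if a joint passes its speed limit or range.

## Working session

There is one attempt and no reset: what is moved stays moved. The work goes in short steps, Python scripts to look and compute and a tool call to move; the robot and the scene stay as the last step left them, time stands still between calls to the robot, and variables do not carry over. Pictures are saved under pics/ and viewed, about 8 in all and at most 12, crops included, and the job is handed in when it is done.

Besides the shell and the picture viewer there is one more tool, called in YAML: its name, and indented under it one key for each argument. apply_moves: Moves the arm, as the interface text tells. Its arguments: {"type":"object","properties":{"commands":{"type":"array"}},"required":["commands"]}

```bash
mkdir -p pics; python3 - <<'E'
from rig import manip
import cv2,numpy as np
s=manip.state();print(s)
for n in("scene","side"):
    c=manip.capture(n);cv2.imwrite(f"pics/{n}0.png",c["pixels"]);print(n,c["K"],np.round(c["extrinsics"],4).tolist(),[k for k in c])
E
```

```text
{'time': 0.0, 'qpos': array([-1.35506437e+00,  3.59536594e-01,  1.51144272e+00,  2.34447035e-05,
        1.27253719e+00, -1.15107033e-01]), 'qd': array([ 9.34802615e-05, -9.29488993e-04, -9.42481434e-04,  3.10890091e-04,
       -1.46294729e-03, -6.92071388e-04]), 'tau': array([-7.11256816e-04, -5.27626169e+01, -2.78615785e+01, -1.89559823e-04,
        1.33421982e-02,  2.80315282e-05]), 'tcp_pos': array([ 0.19473814, -0.56672795,  0.20503094]), 'ee_rot': array([ 0.96340993,  1.34918997, -0.96124544]), 'force': array([-0.58395812,  0.87307511,  0.03528761]), 'moment': array([-0.01058305, -0.02159138,  0.01955648]), 'gripper_width': 0.08508829277576295}
scene [[436.51485489   0.         279.48035942]
 [  0.         436.51485489 214.97464411]
 [  0.           0.           1.        ]] [[-0.8483, 0.5295, 0.0004, 0.4296], [-0.3886, -0.6231, 0.6787, 0.1969], [0.3596, 0.5756, 0.7344, -1.1915], [0.0, 0.0, 0.0, 1.0]] ['pixels', 'K', 'extrinsics']
side [[490.92831033   0.         277.20563929]
 [  0.         490.92831033 208.13878811]
 [  0.           0.           1.        ]] [[-0.8437, -0.5366, -0.0155, 0.5014], [0.3991, -0.6464, 0.6503, -0.227], [-0.359, 0.5425, 0.7595, -1.0901], [0.0, 0.0, 0.0, 1.0]] ['pixels', 'K', 'extrinsics']
```

View pics/scene0.png

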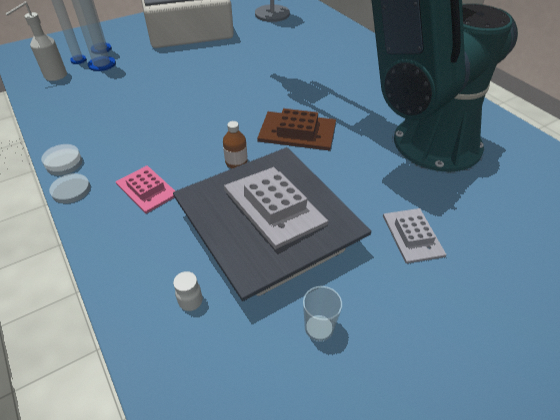

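View pics/side0.png

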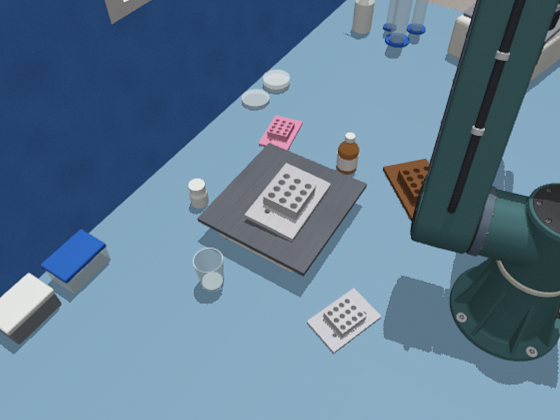

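The scene view shows the platform with corners near (176,197), (288,152), (369,231) and (245,290), and the grey block on it. I'll enlarge both views to read the corners.

```bash
cat > h.py <<'E'
import cv2,numpy as np
from scipy.spatial.transform import Rotation as R
def ray(c,uv,E=None):
    E=c["extrinsics"] if E is None else E
    K=c["K"];x=(uv[0]-K[0,2])/K[0,0];y=(uv[1]-K[1,2])/K[1,1]
    Rm=E[:3,:3];o=-Rm.T@E[:3,3];return o,Rm.T@np.array([x,-y,-1.])
def hit(c,uv,z,E=None):
    o,d=ray(c,uv,E);return o+d*(z-o[2])/d[2]
def proj(c,P,E=None):
    E=c["extrinsics"] if E is None else E
    p=np.atleast_2d(P)@E[:3,:3].T+E[:3,3];K=c["K"]
    return np.c_[K[0,0]*p[:,0]/-p[:,2]+K[0,2],K[1,1]*p[:,1]/p[:,2]+K[1,2]]
def crop(px,x0,y0,w,h,k,name):
    cv2.imwrite(name,cv2.resize(px[y0:y0+h,x0:x0+w],None,fx=k,fy=k,interpolation=cv2.INTER_CUBIC))
E
python3 - <<'E'
import cv2
from h import *
crop(cv2.imread("pics/scene0.png"),170,145,200,150,4,"pics/sc.png")
crop(cv2.imread("pics/side0.png"),190,140,200,150,4,"pics/sd.png")
E
```

```text
(no output)
```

View pics/sc.png

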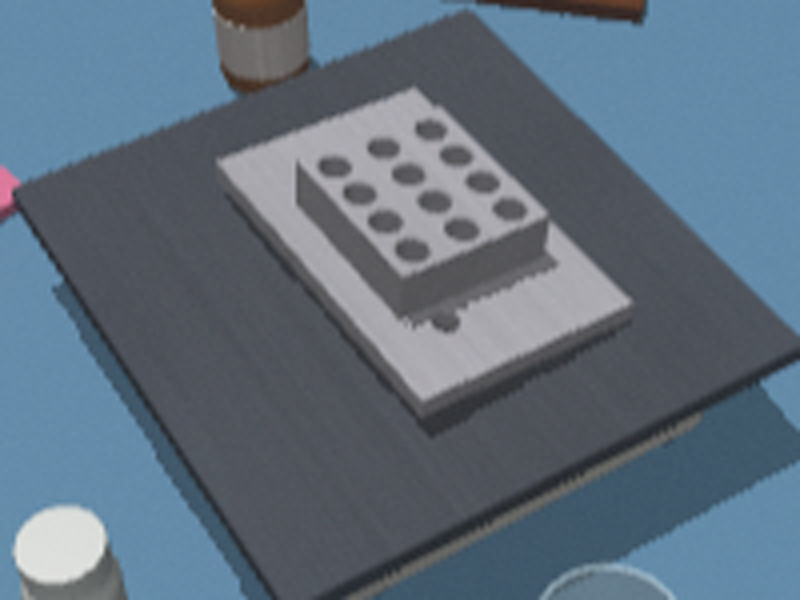

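View pics/sd.png

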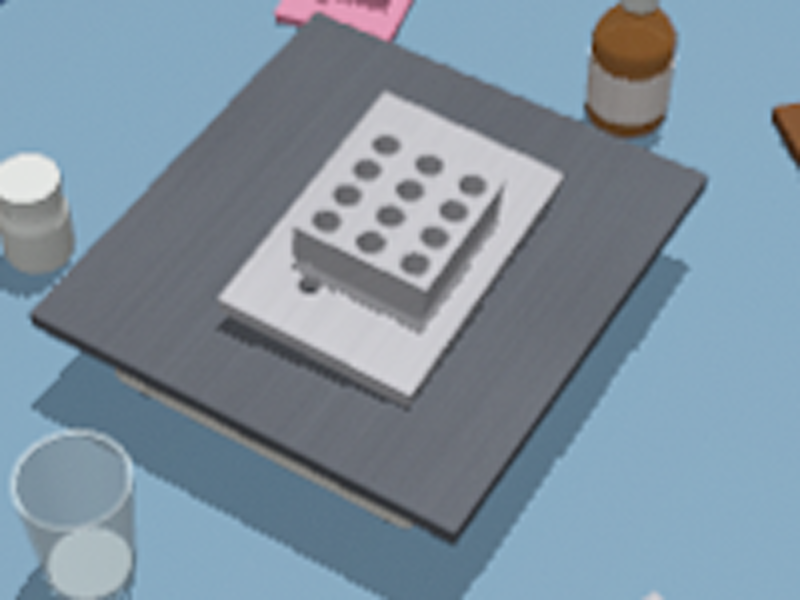

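```bash
cat > fit.py <<'E'
from h import *
from scipy.optimize import least_squares
from rig import manip
S=manip.capture("scene");D=manip.capture("side")
f=lambda o:(lambda p:np.array(p)/4+np.array(o)+(.375-.5+.125-0))
so,sd=(170,145),(190,140)
# order FR NR NL FL (block/platform local)
def quad(a,b,z):return np.array([[a,-b,z],[-a,-b,z],[-a,b,z],[a,b,z]])
P=quad(.15,.16,.07)
ps=f(so)([[12,193],[470,10],[800,341]]);pd=f(sd)([[322,13],[706,180],[455,535],[33,318]])
def plat(v):
    Rz=R.from_euler('z',v[2]).as_matrix();W=P@Rz.T+[v[0],v[1],0]
    return np.r_[(proj(S,W[:3])-ps).ravel(),(proj(D,W)-pd).ravel()]
r=least_squares(plat,[.6,0,0],loss='soft_l1');m=r.x;print("mixer",m,np.round(r.fun,1))
B=np.r_[quad(.065,.1,.012),quad(.045,.05,.042)]
bs=f(so)([[218,163],[417,88],[632,305],[424,405],[298,160],[548,215],[400,275]]);si=[0,1,2,3,4,6,7]
bd=f(sd)([[386,92],[563,176],[410,397],[220,298],[503,183],[430,290],[293,230]]);di=[0,1,2,3,5,6,7]
def blk(v):
    M=R.from_euler('ZYX',[v[3],v[4],v[5]]).as_matrix();W=B@M.T+v[:3]
    return np.r_[(proj(S,W[si])-bs).ravel(),(proj(D,W[di])-bd).ravel()]
r=least_squares(blk,[m[0],m[1],.075,m[2],0,0]);b=r.x;print("block",b,np.round(r.fun,1))
def rel(b,m):
    Rz=R.from_euler('z',m[2]).as_matrix();return Rz.T@(b[:3]-[m[0],m[1],.07]),b[3]-m[2]
print(rel(b,m))
for n,z,u in(("beaker",0,None),):pass
print("beaker",hit(S,(319,328),0),hit(D,(212,281),0));print("bottle",hit(D,(347,171),0),hit(S,(235,163),0));print("jar",hit(S,(190,303),0),hit(D,(200,203),0))
E
python3 fit.py
```

```text
mixer [0.55256735 0.03224217 0.00364478] [ 0.  -1.2  0.  -1.   3.2  0.1 -2.2 -0.7  0.6 -1.3  0.   0.4 -2.  -0.6]
block [ 0.5388212   0.03101367  0.07249944  0.03826647 -0.08271647 -0.00285391] [-0.4 -0.2 -0.3  0.1  0.2 -0.4 -0.5 -0.8 -0.4  0.2  0.5  0.2  0.7  0.9
 -0.   0.3  0.4 -0.1  0.1 -0.  -0.1  0.4  0.7 -0.2 -0.9  0.5  0.2 -0.8]
(array([-0.01375053, -0.00117839,  0.00249944]), np.float64(0.03462168856600328))
beaker [0.59593818 0.28273165 0.        ] [0.59652025 0.28155007 0.        ]
bottle [ 0.49388   -0.2077325  0.       ] [ 0.50715895 -0.2170271   0.        ]
jar [0.77810858 0.10598412 0.        ] [0.77219715 0.10441905 0.        ]
```

```bash
cat > go.py <<'E'
# prints tool-frame delta to a target tcp with tool x down, jaw axis z at yaw (about world z from +y)
import sys
from h import *
from rig import manip
t=np.array([float(a) for a in sys.argv[1:4]]);yaw=float(sys.argv[4])
s=manip.state();M=R.from_rotvec(s["ee_rot"]).as_matrix()
print("t",s["time"],"tcp",s["tcp_pos"].round(4),"w",s["gripper_width"],"F",s["force"].round(2));print(M.round(3).tolist())
Z=np.array([-np.sin(yaw),np.cos(yaw),0]);X=np.array([0,0,-1.])
T=min((np.c_[X,np.cross(s*Z,X),s*Z] for s in(1,-1)),key=lambda T:np.linalg.norm(R.from_matrix(M.T@T).as_rotvec()))
print("shift tool",(M.T@(t-s["tcp_pos"])*1000).round(1),"mm; rot deg",np.degrees(R.from_matrix(M.T@T).as_rotvec()).round(2))
E
python3 go.py .43 .03 .25 0.0036
python3 -c "
from rig import manip
print(manip.capture('wrist'))" | tail -12
```

```text
t 0.2 tcp [ 0.1948 -0.567   0.2054] w 0.08532375665328769 F [ 0.43 -0.71 -0.23]
[[-0.0, 0.946, 0.325], [0.001, 0.325, -0.946], [-1.0, 0.0, -0.001]]
shift tool [ -44.   416.4 -488.3] mm; rot deg [18.75 -0.07  0.  ]
        [ 25,  23,  22],
        [ 24,  23,  23],
        [ 24,  21,  20]]], shape=(420, 560, 3), dtype=uint8), 'K': array([[340.03794193,   0.        , 276.61247669],
       [  0.        , 340.03794193, 218.03989905],
       [  0.        ,   0.        ,   1.        ]]), 'hand_eye': array([[ 1.36379503e-03,  3.07269004e-01, -9.51621721e-01,
        -1.69080243e-01],
       [-3.93152576e-04,  9.51622697e-01,  3.07268755e-01,
         7.91743518e-02],
       [ 9.99998993e-01, -4.49190718e-05,  1.41862191e-03,
         6.21364577e-04],
       [ 0.00000000e+00,  0.00000000e+00,  0.00000000e+00,
         1.00000000e+00]])}
```

apply_moves:
  commands:
    - {"dx": -0.0044, "dy": 0.03, "dz": -0.018}
    - {"dx": -0.0044, "dy": 0.03, "dz": -0.018}
    - {"dx": -0.0044, "dy": 0.03, "dz": -0.018}
    - {"dx": -0.0044, "dy": 0.03, "dz": -0.018}
    - {"dx": -0.0044, "dy": 0.03, "dz": -0.018}
    - {"dx": -0.0044, "dy": 0.03, "dz": -0.018}
    - {"dx": -0.0044, "dy": 0.03, "dz": -0.018}
    - {"dx": -0.0044, "dy": 0.03, "dz": -0.018}
    - {"dx": -0.0044, "dy": 0.03, "dz": -0.018}
    - {"dx": -0.0044, "dy": 0.03, "dz": -0.018}
    - {"dy": 0.0116, "dz": -0.0309}
    - {"dy": 0.0116, "dz": -0.0309}
    - {"dy": 0.0116, "dz": -0.0309}
    - {"dy": 0.0116, "dz": -0.0309}
    - {"dy": 0.0116, "dz": -0.0309}
    - {"dy": 0.0116, "dz": -0.0309}
    - {"dy": 0.0116, "dz": -0.0309}
    - {"dy": 0.0116, "dz": -0.0309}
    - {"dy": 0.0116, "dz": -0.0309}
    - {"dy": 0.0116, "dz": -0.0309}

```text
schema error: expected keys dx, dy, dz, rx, ry, rz, gripper
```

apply_moves:
  commands:
    - {"rx": 4.7}
    - {"rx": 4.7}
    - {"rx": 4.7}
    - {"rx": 4.65}
    - {}
    - {}

```text
schema error: expected keys dx, dy, dz, rx, ry, rz, gripper
```

```bash
python3 go.py .43 .03 .25 0.0036; python3 - <<'E'
from h import *
from rig import manip
import pickle
s=manip.state();c=manip.capture("wrist");pickle.dump((s,c),open("w1.pkl","wb"))
cv2.imwrite("pics/w1.png",cv2.resize(c["pixels"],(800,600),interpolation=cv2.INTER_CUBIC))
E
```

```text
t 0.25 tcp [ 0.1948 -0.5671  0.2055] w 0.0850669361394045 F [-0.07 -0.07  0.08]
[[-0.0, 0.946, 0.325], [0.001, 0.325, -0.946], [-1.0, 0.0, -0.001]]
shift tool [ -44.   416.4 -488.4] mm; rot deg [18.75 -0.05  0.  ]
```

View pics/w1.png

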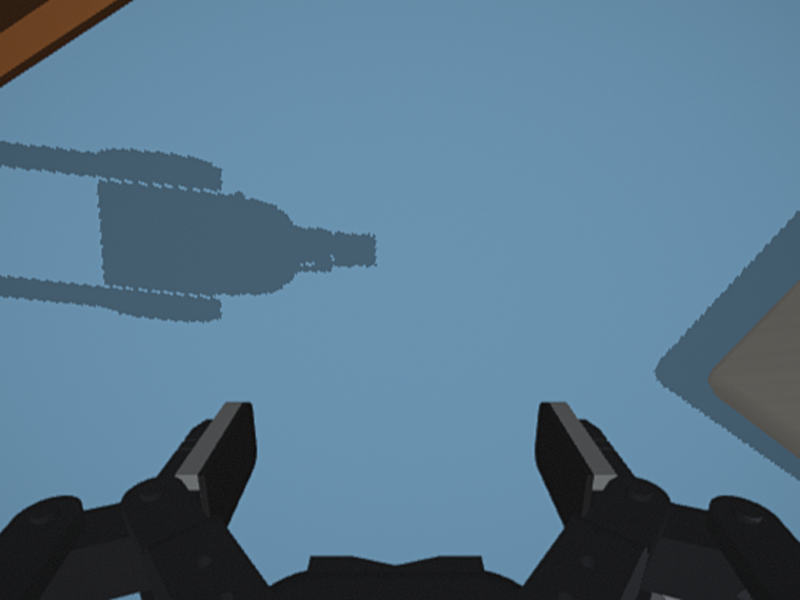

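The moves were refused because every key is required, so the picture is still of the starting place and shows only bench and fingers. I'll resend with all keys.

apply_moves:
  commands:
    - {"dx": -0.0044, "dy": 0.03, "dz": -0.018, "rx": 0, "ry": 0, "rz": 0, "gripper": 1}
    - {"dx": -0.0044, "dy": 0.03, "dz": -0.018, "rx": 0, "ry": 0, "rz": 0, "gripper": 1}
    - {"dx": -0.0044, "dy": 0.03, "dz": -0.018, "rx": 0, "ry": 0, "rz": 0, "gripper": 1}
    - {"dx": -0.0044, "dy": 0.03, "dz": -0.018, "rx": 0, "ry": 0, "rz": 0, "gripper": 1}
    - {"dx": -0.0044, "dy": 0.03, "dz": -0.018, "rx": 0, "ry": 0, "rz": 0, "gripper": 1}
    - {"dx": -0.0044, "dy": 0.03, "dz": -0.018, "rx": 0, "ry": 0, "rz": 0, "gripper": 1}
    - {"dx": -0.0044, "dy": 0.03, "dz": -0.018, "rx": 0, "ry": 0, "rz": 0, "gripper": 1}
    - {"dx": -0.0044, "dy": 0.03, "dz": -0.018, "rx": 0, "ry": 0, "rz": 0, "gripper": 1}
    - {"dx": -0.0044, "dy": 0.03, "dz": -0.018, "rx": 0, "ry": 0, "rz": 0, "gripper": 1}
    - {"dx": -0.0044, "dy": 0.03, "dz": -0.018, "rx": 0, "ry": 0, "rz": 0, "gripper": 1}
    - {"dx": 0, "dy": 0.0116, "dz": -0.0309, "rx": 0, "ry": 0, "rz": 0, "gripper": 1}
    - {"dx": 0, "dy": 0.0116, "dz": -0.0309, "rx": 0, "ry": 0, "rz": 0, "gripper": 1}
    - {"dx": 0, "dy": 0.0116, "dz": -0.0309, "rx": 0, "ry": 0, "rz": 0, "gripper": 1}
    - {"dx": 0, "dy": 0.0116, "dz": -0.0309, "rx": 0, "ry": 0, "rz": 0, "gripper": 1}
    - {"dx": 0, "dy": 0.0116, "dz": -0.0309, "rx": 0, "ry": 0, "rz": 0, "gripper": 1}
    - {"dx": 0, "dy": 0.0116, "dz": -0.0309, "rx": 0, "ry": 0, "rz": 0, "gripper": 1}
    - {"dx": 0, "dy": 0.0116, "dz": -0.0309, "rx": 0, "ry": 0, "rz": 0, "gripper": 1}
    - {"dx": 0, "dy": 0.0116, "dz": -0.0309, "rx": 0, "ry": 0, "rz": 0, "gripper": 1}
    - {"dx": 0, "dy": 0.0116, "dz": -0.0309, "rx": 0, "ry": 0, "rz": 0, "gripper": 1}
    - {"dx": 0, "dy": 0.0116, "dz": -0.0309, "rx": 0, "ry": 0, "rz": 0, "gripper": 1}

```text
time: 1.97
tcp_pos: [0.4292, 0.0317, 0.2501]
ee_rot: [0.963, 1.347, -0.962]
force: [0.2, 0.3, -0.1]
gripper_width: 0.0851
```

apply_moves:
  commands:
    - {"dx": 0, "dy": 0, "dz": 0, "rx": 4.7, "ry": 0, "rz": 0, "gripper": 1}
    - {"dx": 0, "dy": 0, "dz": 0, "rx": 4.7, "ry": 0, "rz": 0, "gripper": 1}
    - {"dx": 0, "dy": 0, "dz": 0, "rx": 4.7, "ry": 0, "rz": 0, "gripper": 1}
    - {"dx": 0, "dy": 0, "dz": 0, "rx": 4.65, "ry": 0, "rz": 0, "gripper": 1}
    - {"dx": 0, "dy": 0, "dz": 0, "rx": 0, "ry": 0, "rz": 0, "gripper": 1}
    - {"dx": 0, "dy": 0, "dz": 0, "rx": 0, "ry": 0, "rz": 0, "gripper": 1}

```text
time: 2.47
tcp_pos: [0.4294, 0.0302, 0.2499]
ee_rot: [1.205, 1.212, -1.205]
force: [0.2, -0.0, -0.3]
gripper_width: 0.0853
```

```bash
python3 go.py .43 .03 .25 0.0036; python3 - <<'E'
from h import *
from rig import manip
import pickle
s=manip.state();c=manip.capture("wrist");pickle.dump((s,c),open("w1.pkl","wb"))
cv2.imwrite("pics/w2.png",cv2.resize(c["pixels"],(800,600),interpolation=cv2.INTER_CUBIC))
E
```

```text
t 2.4667 tcp [0.4294 0.0302 0.2499] w 0.08534832734058467 F [ 0.16 -0.02 -0.34]
[[-0.0, 1.0, 0.006], [0.0, 0.006, -1.0], [-1.0, -0.0, -0.0]]
shift tool [-0.1  0.6  0.2] mm; rot deg [ 0.14 -0.01  0.  ]
```

View pics/w2.png

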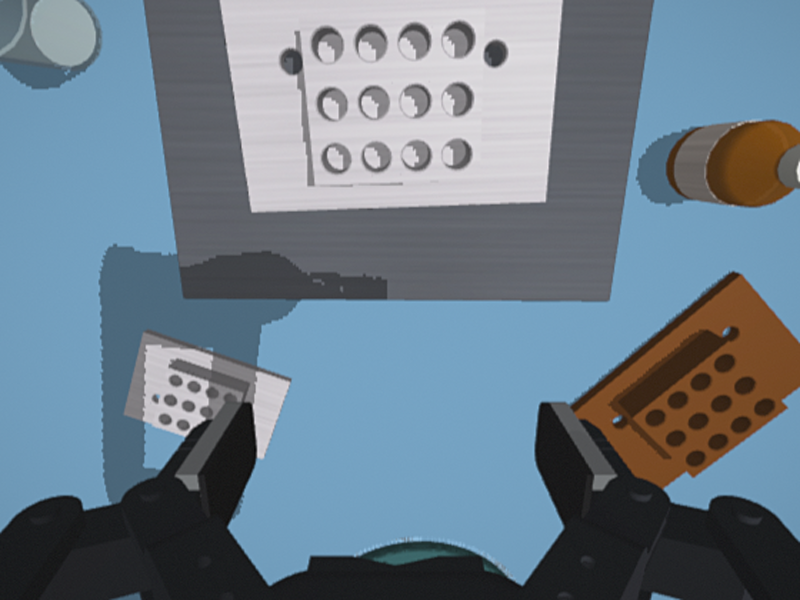

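The wrist view shows the platform's near corners at (184,298) and (609,300). The block's near top corners are at (252,212) and (547,202), and its holes at (291,61) and (496,53).

```bash
cat > wv.py <<'E'
from h import *
def wE(s,c):
    T=np.eye(4);T[:3,:3]=R.from_rotvec(s["ee_rot"]).as_matrix();T[:3,3]=s["tcp_pos"]
    return np.linalg.inv(T@c["hand_eye"])
E
python3 - <<'E'
from wv import *
import pickle
s,c=pickle.load(open("w1.pkl","rb"));E=wE(s,c)
g=lambda u,z:hit(c,np.array(u)*.7,z,E)
L,Rr=g((184,298),.07),g((609,300),.07)
print("plat",L,Rr,np.linalg.norm(L-Rr));d=L-Rr;yaw=-np.arctan2(d[0],d[1]);mid=(L+Rr)/2
ctr=mid+.15*np.array([np.cos(yaw),np.sin(yaw),0]);print("ctr",ctr,yaw)
# side edges
print("edges",g((143,0),.07),g((654,0),.07))
l,r=g((252,212),.082),g((547,202),.082);d=l-r;by=-np.arctan2(d[0],d[1]);print("blk",l,r,np.linalg.norm(d),by)
bc=(l+r)/2+.065*np.array([np.cos(by),np.sin(by),0]);print("bctr",bc)
zt=.079+.012-.0
for u in((291,61),(496,53)):print("hole",g(u,.0915))
Rz=R.from_euler('z',yaw).as_matrix();print("rel",Rz.T@(bc-ctr),by-yaw)
E
```

```text
plat [0.40554715 0.18827851 0.07      ] [ 0.40592738 -0.13000874  0.07      ] 0.3182874735733961
ctr [0.55573716 0.02931408 0.07      ] 0.0011946226852187678
edges [0.59982738 0.18904439 0.07      ] [ 0.60148973 -0.13054069  0.07      ]
blk [0.47072052 0.12842369 0.082     ] [ 0.47858338 -0.07262866  0.082     ] 0.2012060378526418 0.03908858491412528
bctr [0.5396023  0.03043763 0.082     ]
hole [0.56240186 0.0942538  0.0915    ]
hole [ 0.567423   -0.02994625  0.0915    ]
rel [-0.01613351  0.00114282  0.012     ] 0.03789396222890651
```

apply_moves:
  commands:
    - {"dx": 0.02, "dy": 0.0106, "dz": 0.0009, "rx": 0.27, "ry": 0, "rz": 0, "gripper": 1}
    - {"dx": 0.03, "dy": 0, "dz": 0, "rx": 0, "ry": 0, "rz": 0, "gripper": 1}
    - {"dx": 0.03, "dy": 0, "dz": 0, "rx": 0, "ry": 0, "rz": 0, "gripper": 1}
    - {"dx": 0.03, "dy": 0, "dz": 0, "rx": 0, "ry": 0, "rz": 0, "gripper": 1}
    - {"dx": 0.03, "dy": 0, "dz": 0, "rx": 0, "ry": 0, "rz": 0, "gripper": 1}
    - {"dx": 0.02, "dy": 0, "dz": 0, "rx": 0, "ry": 0, "rz": 0, "gripper": 1}
    - {"dx": 0.01, "dy": 0, "dz": 0, "rx": 0, "ry": 0, "rz": 0, "gripper": 1}
    - {"dx": 0.005, "dy": 0, "dz": 0, "rx": 0, "ry": 0, "rz": 0, "gripper": 1}
    - {"dx": 0, "dy": 0, "dz": 0, "rx": 0, "ry": 0, "rz": 0, "gripper": 1}
    - {"dx": 0, "dy": 0, "dz": 0, "rx": 0, "ry": 0, "rz": 0, "gripper": 1}

```text
time: 3.35
tcp_pos: [0.4405, 0.0292, 0.0753]
ee_rot: [1.21, 1.209, -1.209]
force: [0.4, 0.1, -0.4]
gripper_width: 0.085
```

```bash
python3 go.py .44 .0293 .073 0.0012; python3 - <<'E'
from h import *
from rig import manip
c=manip.capture("wrist")
cv2.imwrite("pics/w3.png",cv2.resize(c["pixels"],(800,600),interpolation=cv2.INTER_CUBIC))
E
```

```text
t 3.35 tcp [0.4405 0.0292 0.0753] w 0.08496300456962709 F [ 0.38  0.14 -0.36]
[[0.0, 1.0, -0.001], [0.0, -0.001, -1.0], [-1.0, 0.0, -0.0]]
shift tool [ 2.3 -0.5 -0.1] mm; rot deg [-0.1  -0.   -0.02]
```

View pics/w3.png

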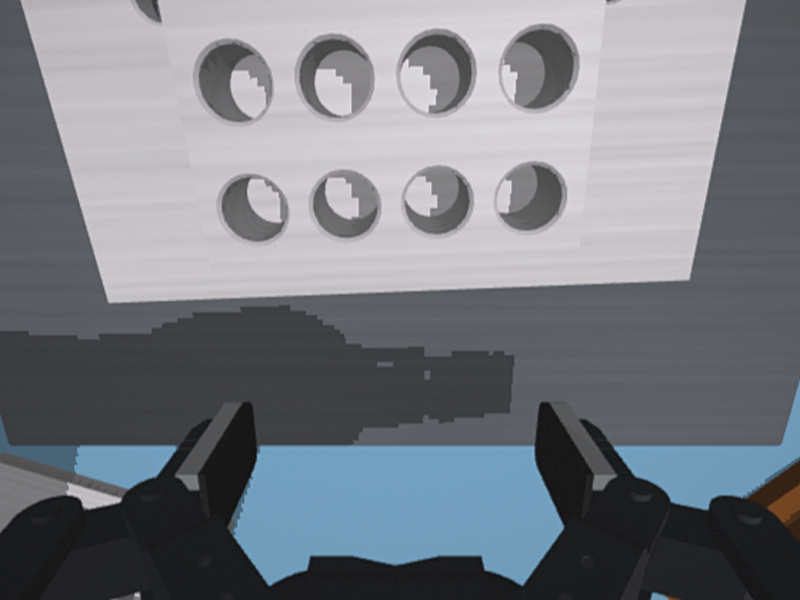

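The view shows the open fingers short of the block's near edge (row 280-302) with the tips still clear of the platform. I'll lower gently.

apply_moves:
  commands:
    - {"dx": 0.004, "dy": 0, "dz": 0, "rx": 0, "ry": 0, "rz": 0, "gripper": 1}
    - {"dx": 0.003, "dy": 0, "dz": 0, "rx": 0, "ry": 0, "rz": 0, "gripper": 1}
    - {"dx": 0, "dy": 0, "dz": 0, "rx": 0, "ry": 0, "rz": 0, "gripper": 1}

```text
time: 3.65
tcp_pos: [0.4401, 0.0293, 0.0679]
ee_rot: [1.21, 1.209, -1.21]
force: [-0.2, 0.2, 0.4]
gripper_width: 0.0855
```

apply_moves:
  commands:
    - {"dx": 0.003, "dy": 0, "dz": 0, "rx": 0, "ry": 0, "rz": 0, "gripper": 1}
    - {"dx": 0.003, "dy": 0, "dz": 0, "rx": 0, "ry": 0, "rz": 0, "gripper": 1}
    - {"dx": 0, "dy": 0, "dz": 0, "rx": 0, "ry": 0, "rz": 0, "gripper": 1}

```text
time: 3.9
tcp_pos: [0.4397, 0.0294, 0.0615]
ee_rot: [1.21, 1.209, -1.21]
force: [0.3, -0.4, 0.5]
gripper_width: 0.0852
```

apply_moves:
  commands:
    - {"dx": 0, "dy": 0.006, "dz": 0, "rx": 0, "ry": 0, "rz": 0, "gripper": 1}
    - {"dx": 0, "dy": 0.006, "dz": 0, "rx": 0, "ry": 0, "rz": 0, "gripper": 1}
    - {"dx": 0, "dy": 0.004, "dz": 0, "rx": 0, "ry": 0, "rz": 0, "gripper": 1}
    - {"dx": 0, "dy": 0.002, "dz": 0, "rx": 0, "ry": 0, "rz": 0, "gripper": 1}
    - {"dx": 0, "dy": 0.0015, "dz": 0, "rx": 0, "ry": 0, "rz": 0, "gripper": 1}
    - {"dx": 0, "dy": 0.0015, "dz": 0, "rx": 0, "ry": 0, "rz": 0, "gripper": 1}
    - {"dx": 0, "dy": 0.0015, "dz": 0, "rx": 0, "ry": 0, "rz": 0, "gripper": 1}
    - {"dx": 0, "dy": 0, "dz": 0, "rx": 0, "ry": 0, "rz": 0, "gripper": 1}

```text
time: 4.57
tcp_pos: [0.4629, 0.0293, 0.0619]
ee_rot: [1.21, 1.209, -1.21]
force: [0.1, -0.5, -1.1]
gripper_width: 0.0856
```

apply_moves:
  commands:
    - {"dx": 0, "dy": 0.001, "dz": 0, "rx": 0, "ry": 0, "rz": 0, "gripper": 1}
    - {"dx": 0, "dy": 0.001, "dz": 0, "rx": 0, "ry": 0, "rz": 0, "gripper": 1}
    - {"dx": 0, "dy": 0.001, "dz": 0, "rx": 0, "ry": 0, "rz": 0, "gripper": 1}
    - {"dx": 0, "dy": 0.001, "dz": 0, "rx": 0, "ry": 0, "rz": 0, "gripper": 1}
    - {"dx": 0, "dy": 0, "dz": 0, "rx": 0, "ry": 0, "rz": 0, "gripper": 1}

```text
time: 4.98
tcp_pos: [0.4669, 0.0293, 0.062]
ee_rot: [1.21, 1.208, -1.21]
force: [-0.1, 0.2, -0.4]
gripper_width: 0.0853
```

apply_moves:
  commands:
    - {"dx": 0, "dy": 0.001, "dz": 0, "rx": 0, "ry": 0, "rz": 0, "gripper": 1}
    - {"dx": 0, "dy": 0.001, "dz": 0, "rx": 0, "ry": 0, "rz": 0, "gripper": 1}
    - {"dx": 0, "dy": 0.001, "dz": 0, "rx": 0, "ry": 0, "rz": 0, "gripper": 1}
    - {"dx": 0, "dy": 0, "dz": 0, "rx": 0, "ry": 0, "rz": 0, "gripper": 1}

```text
time: 5.32
tcp_pos: [0.4699, 0.0293, 0.0619]
ee_rot: [1.21, 1.208, -1.21]
force: [0.9, -0.1, 0.2]
gripper_width: 0.0856
```

apply_moves:
  commands:
    - {"dx": 0, "dy": 0.001, "dz": 0, "rx": 0, "ry": 0, "rz": 0, "gripper": 1}
    - {"dx": 0, "dy": 0.001, "dz": 0, "rx": 0, "ry": 0, "rz": 0, "gripper": 1}
    - {"dx": 0, "dy": 0, "dz": 0, "rx": 0, "ry": 0, "rz": 0, "gripper": 1}

```text
time: 5.57
tcp_pos: [0.4719, 0.0293, 0.062]
ee_rot: [1.21, 1.208, -1.21]
force: [0.2, -0.1, 0.5]
gripper_width: 0.0854
```

```bash
python3 - <<'E'
from h import *
from rig import manip
a=manip.capture("wrist")["pixels"];b=manip.capture("side")["pixels"][130:290,190:390]
cv2.imwrite("pics/w4.png",np.vstack([cv2.resize(a[150:,:],(560,270)),cv2.resize(b,(560,330),interpolation=cv2.INTER_CUBIC)]))
E
```

```text
(no output)
```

View pics/w4.png

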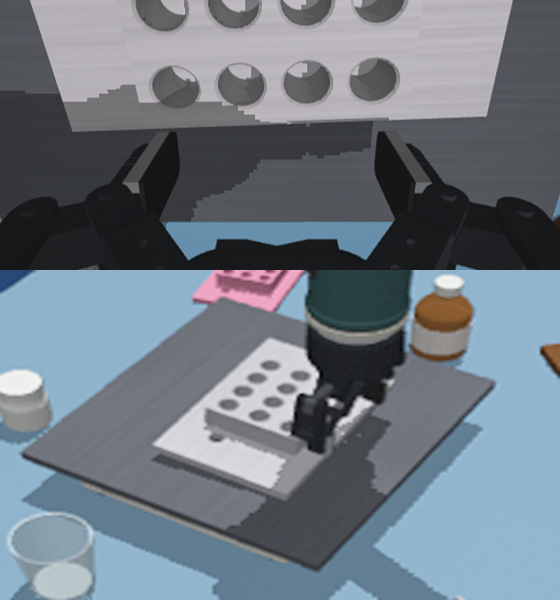

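```bash
python3 - <<'E'
from wv import *
import pickle
s,c=pickle.load(open("w1.pkl","rb"));Et=np.linalg.inv(c["hand_eye"])
for x in(-.02,-.013,0):
  for y in(0,.011):print(x,y,(proj(c,[[x,y,-.0425],[x,y,-.05]],Et)/.7).round().tolist())
E
```

```text
-0.02 0 [[270.0, 398.0], [248.0, 398.0]]
-0.02 0.011 [[268.0, 369.0], [245.0, 369.0]]
-0.013 0 [[275.0, 389.0], [254.0, 389.0]]
-0.013 0.011 [[273.0, 360.0], [251.0, 360.0]]
0 0 [[283.0, 373.0], [264.0, 373.0]]
0 0.011 [[281.0, 346.0], [261.0, 346.0]]
```

```bash
python3 - <<'E'
from wv import *
from rig import manip
s=manip.state();c=manip.capture("side");M=R.from_rotvec(s["ee_rot"]).as_matrix()
for x in(-.04,-.013,0):
  for y in(-.011,.011):
    for z in (-.0425,-.057):
      p=proj(c,M@[x,y,z]+s["tcp_pos"])[0];print(x,y,z,((p-[190,130])*[2.8,330/160]).round())
crop(c["pixels"],270,170,80,80,7,"pics/s5.png")
for x in(-.04,-.013,0):
  for y in(-.011,.011):
    p=proj(c,M@[x,y,-.0425]+s["tcp_pos"])[0];print(x,y,((p-[270,170])*7).round())
E
```

```text
-0.04 -0.011 -0.0425 [332. 182.]
-0.04 -0.011 -0.057 [323. 190.]
-0.04 0.011 -0.0425 [309. 174.]
-0.04 0.011 -0.057 [300. 182.]
-0.013 -0.011 -0.0425 [331. 197.]
-0.013 -0.011 -0.057 [322. 205.]
-0.013 0.011 -0.0425 [308. 189.]
-0.013 0.011 -0.057 [300. 197.]
0 -0.011 -0.0425 [330. 204.]
0 -0.011 -0.057 [322. 212.]
0 0.011 -0.0425 [308. 196.]
0 0.011 -0.057 [299. 204.]
-0.04 -0.011 [270. 337.]
-0.04 0.011 [212. 310.]
-0.013 -0.011 [267. 388.]
-0.013 0.011 [211. 361.]
0 -0.011 [266. 412.]
0 0.011 [210. 385.]
```

View pics/s5.png

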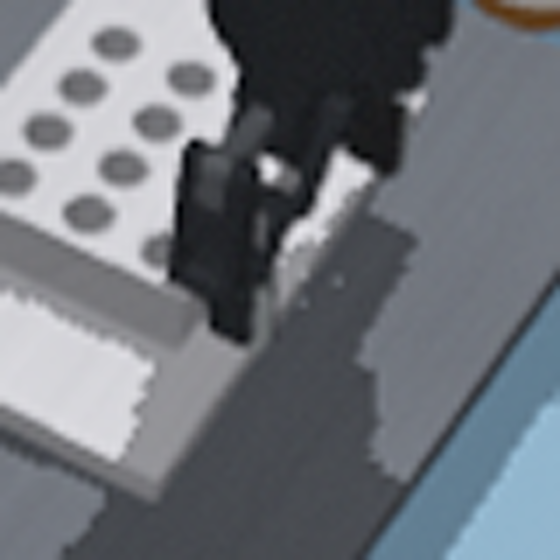

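Both the wrist and side views put the open fingertips about 40 mm behind the TCP, not 13 mm. That makes them roughly 30 mm above the platform, over the base plate, and nothing has been touched yet. I'll back off, half close the gripper, and check the fingertip position again.

apply_moves:
  commands:
    - {"dx": -0.01, "dy": -0.01, "dz": 0, "rx": 0, "ry": 0, "rz": 0, "gripper": 1}
    - {"dx": -0.013, "dy": -0.012, "dz": 0, "rx": 0, "ry": 0, "rz": 0, "gripper": 1}
    - {"dx": -0.01, "dy": -0.008, "dz": 0, "rx": 0, "ry": 0, "rz": 0, "gripper": 0}
    - {"dx": 0, "dy": 0, "dz": 0, "rx": 0, "ry": 0, "rz": 0, "gripper": 0}
    - {"dx": 0, "dy": 0, "dz": 0, "rx": 0, "ry": 0, "rz": 0, "gripper": 0}
    - {"dx": 0, "dy": 0, "dz": 0, "rx": 0, "ry": 0, "rz": 0, "gripper": 0}
    - {"dx": 0, "dy": 0, "dz": 0, "rx": 0, "ry": 0, "rz": 0, "gripper": 0}
    - {"dx": 0, "dy": 0, "dz": 0, "rx": 0, "ry": 0, "rz": 0, "gripper": 0}
    - {"dx": 0, "dy": 0, "dz": 0, "rx": 0, "ry": 0, "rz": 0, "gripper": 0}

```text
time: 6.47
tcp_pos: [0.4417, 0.0293, 0.0945]
ee_rot: [1.21, 1.209, -1.211]
force: [0.4, -0.1, -0.3]
gripper_width: 0.0424
```

```bash
python3 - <<'E'
from wv import *
from rig import manip
s=manip.state();print(s["tcp_pos"],s["gripper_width"]);c=manip.capture("wrist");d=manip.capture("side");M=R.from_rotvec(s["ee_rot"]).as_matrix()
Et=np.linalg.inv(c["hand_eye"]);w=s["gripper_width"]/2
a=cv2.resize(c["pixels"][180:400,130:430],None,fx=2,fy=2,interpolation=cv2.INTER_CUBIC)[:,:400*2]
b=cv2.resize(d["pixels"][160:240,270:370],None,fx=6,fy=6,interpolation=cv2.INTER_CUBIC)
im=np.vstack([a[:260],b[:330]]) ;cv2.imwrite("pics/w6.png",im)
for x in(-.04,-.027,-.003):
  for y in(-.011,.011):
    print(x,y,((proj(c,[x,y,-w],Et)[0]-[130,180])*2).round(),((proj(d,M@[x,y,-w]+s["tcp_pos"])[0]-[270,160])*6+[0,260]).round())
E
```

```text
[0.44169793 0.02928486 0.09445731] 0.04240716179545992
-0.04 -0.011 [196. 285.] [331. 550.]
-0.04 0.011 [192. 196.] [280. 526.]
-0.027 -0.011 [204. 252.] [329. 572.]
-0.027 0.011 [200. 169.] [278. 549.]
-0.003 -0.011 [215. 204.] [325. 612.]
-0.003 0.011 [212. 129.] [276. 589.]
```

View pics/w6.png

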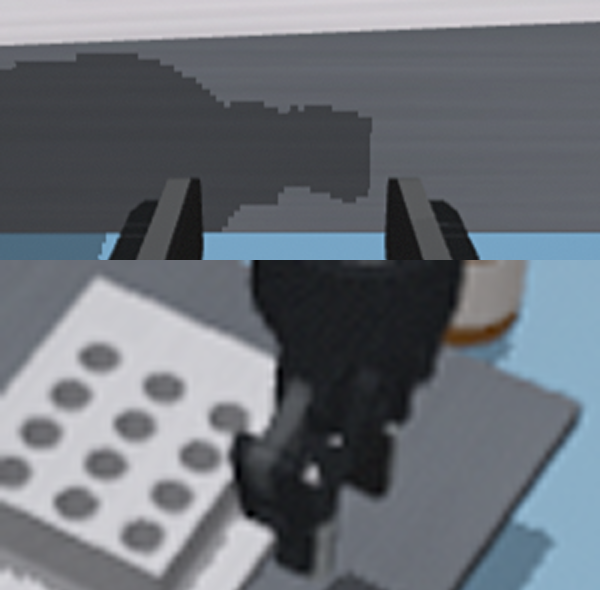

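The half-open tips show at about (200,178), which is roughly 29 mm behind the TCP, so the fingers are about 27 mm shorter than stated. I'll find the platform height by touch.

apply_moves:
  commands:
    - {"dx": 0.02, "dy": 0, "dz": 0, "rx": 0, "ry": 0, "rz": 0, "gripper": 0}
    - {"dx": 0.015, "dy": 0, "dz": 0, "rx": 0, "ry": 0, "rz": 0, "gripper": 0}
    - {"dx": 0.005, "dy": 0, "dz": 0, "rx": 0, "ry": 0, "rz": 0, "gripper": 0}
    - {"dx": 0.002, "dy": 0, "dz": 0, "rx": 0, "ry": 0, "rz": 0, "gripper": 0}
    - {"dx": 0.002, "dy": 0, "dz": 0, "rx": 0, "ry": 0, "rz": 0, "gripper": 0}
    - {"dx": 0, "dy": 0, "dz": 0, "rx": 0, "ry": 0, "rz": 0, "gripper": 0}

```text
time: 7.07
tcp_pos: [0.4419, 0.0293, 0.0511]
ee_rot: [1.21, 1.209, -1.21]
force: [-0.7, 0.4, -0.0]
gripper_width: 0.043
```

apply_moves:
  commands:
    - {"dx": 0.002, "dy": 0, "dz": 0, "rx": 0, "ry": 0, "rz": 0, "gripper": 0}
    - {"dx": 0, "dy": 0, "dz": 0, "rx": 0, "ry": 0, "rz": 0, "gripper": 0}

```text
time: 7.23
tcp_pos: [0.442, 0.0293, 0.0492]
ee_rot: [1.21, 1.208, -1.209]
force: [-0.3, 0.6, -0.1]
gripper_width: 0.0425
```

apply_moves:
  commands:
    - {"dx": 0.002, "dy": 0, "dz": 0, "rx": 0, "ry": 0, "rz": 0, "gripper": 0}
    - {"dx": 0, "dy": 0, "dz": 0, "rx": 0, "ry": 0, "rz": 0, "gripper": 0}

```text
time: 7.4
tcp_pos: [0.4417, 0.0293, 0.047]
ee_rot: [1.21, 1.208, -1.21]
force: [0.5, 0.1, 0.7]
gripper_width: 0.0427
```

apply_moves:
  commands:
    - {"dx": 0.002, "dy": 0, "dz": 0, "rx": 0, "ry": 0, "rz": 0, "gripper": 0}
    - {"dx": 0, "dy": 0, "dz": 0, "rx": 0, "ry": 0, "rz": 0, "gripper": 0}

```text
time: 7.57
tcp_pos: [0.4415, 0.0293, 0.0448]
ee_rot: [1.21, 1.209, -1.21]
force: [-0.3, -0.4, -0.9]
gripper_width: 0.0427
```

apply_moves:
  commands:
    - {"dx": 0.001, "dy": 0, "dz": 0, "rx": 0, "ry": 0, "rz": 0, "gripper": 0}
    - {"dx": 0, "dy": 0, "dz": 0, "rx": 0, "ry": 0, "rz": 0, "gripper": 0}

```text
time: 7.73
tcp_pos: [0.4414, 0.0293, 0.0438]
ee_rot: [1.21, 1.209, -1.21]
force: [-0.6, 0.1, 0.1]
gripper_width: 0.043
```

apply_moves:
  commands:
    - {"dx": 0.001, "dy": 0, "dz": 0, "rx": 0, "ry": 0, "rz": 0, "gripper": 0}
    - {"dx": 0, "dy": 0, "dz": 0, "rx": 0, "ry": 0, "rz": 0, "gripper": 0}

```text
time: 7.9
tcp_pos: [0.4416, 0.0293, 0.0428]
ee_rot: [1.21, 1.209, -1.21]
force: [0.4, -0.3, 0.4]
gripper_width: 0.0427
```

apply_moves:
  commands:
    - {"dx": 0.001, "dy": 0, "dz": 0, "rx": 0, "ry": 0, "rz": 0, "gripper": 0}
    - {"dx": 0, "dy": 0, "dz": 0, "rx": 0, "ry": 0, "rz": 0, "gripper": 0}

```text
time: 8.07
tcp_pos: [0.4416, 0.0293, 0.0427]
ee_rot: [1.21, 1.209, -1.21]
force: [-3.7, 0.4, 13.2]
gripper_width: 0.0422
```

apply_moves:
  commands:
    - {"dx": 0.001, "dy": 0, "dz": 0, "rx": 0, "ry": 0, "rz": 0, "gripper": 0}
    - {"dx": 0, "dy": 0, "dz": 0, "rx": 0, "ry": 0, "rz": 0, "gripper": 0}

```text
time: 8.23
tcp_pos: [0.4417, 0.0293, 0.0426]
ee_rot: [1.21, 1.208, -1.21]
force: [-6.6, 0.2, 27.6]
gripper_width: 0.0425
```

apply_moves:
  commands:
    - {"dx": 0.001, "dy": 0, "dz": 0, "rx": 0, "ry": 0, "rz": 0, "gripper": 0}
    - {"dx": 0, "dy": 0, "dz": 0, "rx": 0, "ry": 0, "rz": 0, "gripper": 0}

```text
time: 8.4
tcp_pos: [0.4417, 0.0293, 0.0426]
ee_rot: [1.21, 1.208, -1.209]
force: [-9.9, -0.2, 42.2]
gripper_width: 0.0427
```

Touchdown is at TCP z = 0.0426. I'll rise about 4 mm and push forward.

apply_moves:
  commands:
    - {"dx": -0.0068, "dy": 0, "dz": 0, "rx": 0, "ry": 0, "rz": 0, "gripper": 0}
    - {"dx": 0, "dy": 0.006, "dz": 0, "rx": 0, "ry": 0, "rz": 0, "gripper": 0}
    - {"dx": 0, "dy": 0.006, "dz": 0, "rx": 0, "ry": 0, "rz": 0, "gripper": 0}
    - {"dx": 0, "dy": 0.004, "dz": 0, "rx": 0, "ry": 0, "rz": 0, "gripper": 0}
    - {"dx": 0, "dy": 0.002, "dz": 0, "rx": 0, "ry": 0, "rz": 0, "gripper": 0}
    - {"dx": 0, "dy": 0.001, "dz": 0, "rx": 0, "ry": 0, "rz": 0, "gripper": 0}
    - {"dx": 0, "dy": 0.001, "dz": 0, "rx": 0, "ry": 0, "rz": 0, "gripper": 0}
    - {"dx": 0, "dy": 0, "dz": 0, "rx": 0, "ry": 0, "rz": 0, "gripper": 0}

```text
time: 9.07
tcp_pos: [0.4614, 0.0293, 0.0464]
ee_rot: [1.21, 1.209, -1.211]
force: [0.3, -0.0, 0.7]
gripper_width: 0.0429
```

apply_moves:
  commands:
    - {"dx": 0, "dy": 0.001, "dz": 0, "rx": 0, "ry": 0, "rz": 0, "gripper": 0}
    - {"dx": 0, "dy": 0.001, "dz": 0, "rx": 0, "ry": 0, "rz": 0, "gripper": 0}
    - {"dx": 0, "dy": 0.001, "dz": 0, "rx": 0, "ry": 0, "rz": 0, "gripper": 0}
    - {"dx": 0, "dy": 0.001, "dz": 0, "rx": 0, "ry": 0, "rz": 0, "gripper": 0}

```text
time: 9.4
tcp_pos: [0.4643, 0.0295, 0.0465]
ee_rot: [1.209, 1.211, -1.211]
force: [-3.5, 1.4, 0.6]
gripper_width: 0.0426
```

apply_moves:
  commands:
    - {"dx": 0, "dy": 0.001, "dz": 0, "rx": 0, "ry": 0, "rz": 0, "gripper": 0}
    - {"dx": 0, "dy": 0.001, "dz": 0, "rx": 0, "ry": 0, "rz": 0, "gripper": 0}
    - {"dx": 0, "dy": 0.001, "dz": 0, "rx": 0, "ry": 0, "rz": 0, "gripper": 0}
    - {"dx": 0, "dy": 0.001, "dz": 0, "rx": 0, "ry": 0, "rz": 0, "gripper": 0}

```text
time: 9.73
tcp_pos: [0.4696, 0.0293, 0.0467]
ee_rot: [1.21, 1.209, -1.21]
force: [-1.6, 1.0, -1.3]
gripper_width: 0.0427
```

apply_moves:
  commands:
    - {"dx": 0, "dy": 0.001, "dz": 0, "rx": 0, "ry": 0, "rz": 0, "gripper": 0}
    - {"dx": 0, "dy": 0.001, "dz": 0, "rx": 0, "ry": 0, "rz": 0, "gripper": 0}
    - {"dx": 0, "dy": 0.001, "dz": 0, "rx": 0, "ry": 0, "rz": 0, "gripper": 0}

```text
time: 9.98
tcp_pos: [0.4728, 0.0292, 0.0468]
ee_rot: [1.21, 1.209, -1.21]
force: [-1.6, 0.8, 0.2]
gripper_width: 0.0425
```

apply_moves:
  commands:
    - {"dx": 0, "dy": 0.001, "dz": 0, "rx": 0, "ry": 0, "rz": 0, "gripper": 0}
    - {"dx": 0, "dy": 0.001, "dz": 0, "rx": 0, "ry": 0, "rz": 0, "gripper": 0}

```text
time: 10.15
tcp_pos: [0.4758, 0.0292, 0.047]
ee_rot: [1.211, 1.207, -1.209]
force: [0.3, -0.4, 0.8]
gripper_width: 0.043
```

```bash
python3 go.py .48 .0293 .0465 .0012; python3 - <<'E'
from h import *
from rig import manip
import pickle
s=manip.state();c=manip.capture("wrist");pickle.dump((s,c),open("w7.pkl","wb"))
cv2.imwrite("pics/w7.png",cv2.resize(c["pixels"],(800,600),interpolation=cv2.INTER_CUBIC))
E
```

```text
t 10.15 tcp [0.4758 0.0292 0.047 ] w 0.04297251049993079 F [ 0.28 -0.39  0.79]
[[0.002, 1.0, -0.001], [-0.0, -0.001, -1.0], [-1.0, 0.002, 0.0]]
shift tool [ 0.5  4.2 -0.1] mm; rot deg [-0.14  0.   -0.11]
```

View pics/w7.png

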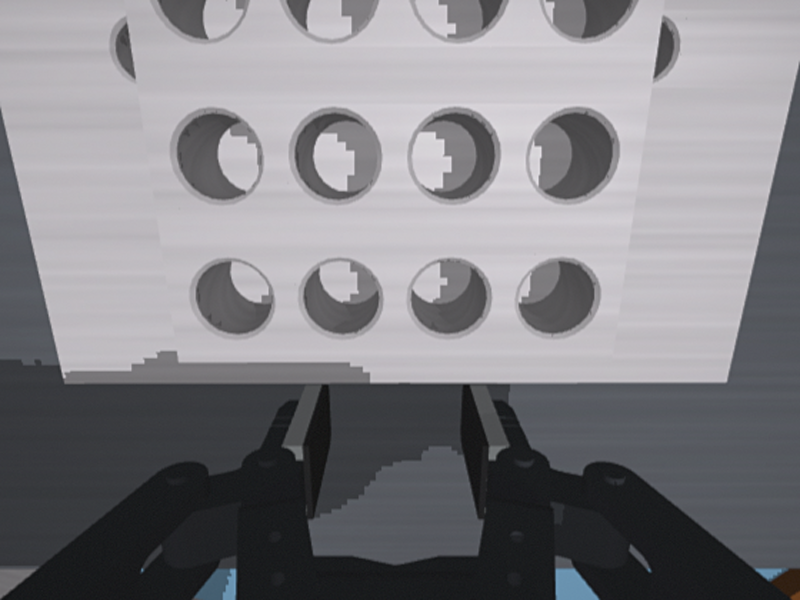

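The block is now square to the fingers: its near top edge runs from (65,382) to (727,382), level. I'll work out its offset.

```bash
python3 - <<'E'
from wv import *
import pickle
s,c=pickle.load(open("w7.pkl","rb"));E=wE(s,c)
g=lambda u,z:hit(c,np.array(u)*.7,z,E)
l,r=g((65,382),.082),g((727,382),.082);print(l,r,np.linalg.norm(l-r),(l+r)/2)
# holes rims: outer left edge and outer right edge extremes
for z in(.082,.091):
  a,b=g((109,45),z),g((680,45),z);print(z,a,b,a[1]-b[1],(a+b)/2)
# well top near centres: 12 wells spacing
for z in(.112,.114):
  print(z,[g(u,z).round(4).tolist() for u in((232,297),(341,297),(449,297),(558,297),(217,156),(573,156))])
E
```

```text
[0.48929188 0.12949563 0.082     ] [ 0.48909107 -0.0720654   0.082     ] 0.20156113770990744 [0.48919147 0.02871511 0.082     ]
0.082 [0.58095663 0.09938131 0.082     ] [ 0.58067836 -0.04153585  0.082     ] 0.14091715397450402 [0.5808175  0.02892273 0.082     ]
0.091 [0.57920749 0.09463344 0.091     ] [ 0.57894788 -0.03683685  0.091     ] 0.13147028667737082 [0.57907768 0.02889829 0.091     ]
0.112 [[0.5248, 0.0652, 0.112], [0.5248, 0.0409, 0.112], [0.5248, 0.0167, 0.112], [0.5247, -0.0076, 0.112], [0.5548, 0.0651, 0.112], [0.5547, -0.0076, 0.112]]
0.114 [[0.5254, 0.0645, 0.114], [0.5254, 0.0406, 0.114], [0.5253, 0.017, 0.114], [0.5253, -0.0069, 0.114], [0.5548, 0.0644, 0.114], [0.5547, -0.0069, 0.114]]
```

The holes line up with the pins within about 1 mm and their height looks nearly seated, so the block seems to have dropped. I'll back off and check from above.

apply_moves:
  commands:
    - {"dx": 0, "dy": -0.006, "dz": 0, "rx": 0, "ry": 0, "rz": 0, "gripper": 0}
    - {"dx": 0, "dy": -0.02, "dz": 0, "rx": 0, "ry": 0, "rz": 0, "gripper": 0}
    - {"dx": -0.02, "dy": -0.02, "dz": 0, "rx": 0, "ry": 0, "rz": 0, "gripper": 0}
    - {"dx": -0.04, "dy": 0, "dz": 0, "rx": 0, "ry": 0, "rz": 0, "gripper": 0}
    - {"dx": -0.04, "dy": 0, "dz": 0, "rx": 0, "ry": 0, "rz": 0, "gripper": 0}
    - {"dx": -0.04, "dy": 0, "dz": 0, "rx": 0, "ry": 0, "rz": 0, "gripper": 0}
    - {"dx": -0.04, "dy": 0, "dz": 0, "rx": 0, "ry": 0, "rz": 0, "gripper": 0}
    - {"dx": -0.03, "dy": 0, "dz": 0, "rx": 0, "ry": 0, "rz": 0, "gripper": 0}
    - {"dx": 0, "dy": 0, "dz": 0, "rx": 0, "ry": 0, "rz": 0, "gripper": 0}
    - {"dx": 0, "dy": 0, "dz": 0, "rx": 0, "ry": 0, "rz": 0, "gripper": 0}

```text
time: 11.03
tcp_pos: [0.4298, 0.0292, 0.2586]
ee_rot: [1.212, 1.205, -1.206]
force: [-0.3, -0.5, 0.1]
gripper_width: 0.0423
```

```bash
python3 go.py .43 .0293 .25 .0012; python3 - <<'E'
from wv import *
from rig import manip
import pickle
s=manip.state();c=manip.capture("wrist");S=manip.capture("scene");D=manip.capture("side");pickle.dump((s,c,S,D),open("w8.pkl","wb"))
print([o.shape for o in (c["pixels"],)])
k=3
a=cv2.resize(S["pixels"][160:250,215:345],None,fx=k,fy=k,interpolation=cv2.INTER_CUBIC)
b=cv2.resize(D["pixels"][155:245,235:365],None,fx=k,fy=k,interpolation=cv2.INTER_CUBIC)
w=cv2.resize(c["pixels"][:230,90:470],(780,472)[:2],interpolation=cv2.INTER_CUBIC)
w=cv2.resize(c["pixels"][:160,90:470],(780,328),interpolation=cv2.INTER_CUBIC)
im=np.vstack([np.hstack([a,b]),w]);print(im.shape);cv2.imwrite("pics/w8.png",im)
E
```

```text
t 11.0333 tcp [0.4298 0.0292 0.2586] w 0.04229702095832006 F [-0.34 -0.46  0.06]
[[0.005, 1.0, -0.001], [-0.0, -0.001, -1.0], [-1.0, 0.005, 0.0]]
shift tool [ 8.6  0.2 -0.1] mm; rot deg [-0.13  0.02 -0.29]
[(420, 560, 3)]
(598, 780, 3)
```

View pics/w8.png

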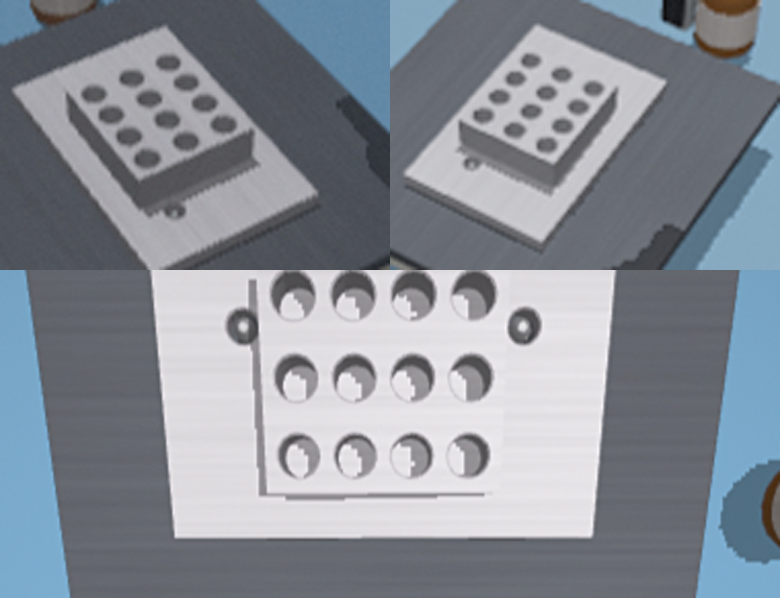

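Steel pins now show inside both holes, at (242,326) and (524,326). The far-edge shadow is gone and the block is parallel to the platform. I'll refit the tilt as a last check.

```bash
python3 - <<'E'
from wv import *
import pickle
from scipy.optimize import least_squares
s,c,S,D=pickle.load(open("w8.pkl","rb"))
B=np.array([[.065,-.1,.012],[-.065,-.1,.012],[-.065,.1,.012],[.065,.1,.012]])
bs=np.array([[12,90],[168,27],[320,193],[165,268]])/3+[215,160];bd=np.array([[148,25],[277,80],[153,243],[14,177]])/3+[235,155]
f=lambda v:(lambda W:np.r_[(proj(S,W)-bs).ravel(),(proj(D,W)-bd).ravel()])(B@R.from_euler('ZYX',v[3:]).as_matrix().T+v[:3])
r=least_squares(f,[.55,.03,.07,0,0,0]);print(r.x.round(4),abs(r.fun).max().round(2))
for n,C,u in(("beaker",S,0),):
    for q,a in(("scene",S),("side",D)):
        o=cv2.imread(f"pics/{q}0.png");d=cv2.absdiff(o,a["pixels"]).max(2)
        for nm,(x,y) in {"scene":{"beaker":(319,315),"bottle":(235,148),"jar":(188,292)},"side":{"beaker":(210,270),"bottle":(347,157),"jar":(199,195)}}[q].items():
            print(q,nm,d[y-20:y+20,x-14:x+14].mean().round(1))
E
```

```text
[ 0.5509  0.0312  0.07    0.0162 -0.0226  0.0032] 1.66
scene beaker 2.9
scene bottle 2.7
scene jar 2.8
side beaker 2.5
side bottle 29.5
side jar 2.4
```

The corner fit gives a tilt of 0.023 rad, which is inside its reading noise but not conclusive. I'll do a sharper edge-alignment fit and test it on the starting images, where the tilt should come out near 0.08.

```bash
cat > edge.py <<'E'
from wv import *
import pickle,sys
from scipy.optimize import minimize
def lines():
    L=[]
    for a,b,z in((.065,.1,.012),(.045,.05,.042)):
        q=np.array([[a,-b,z],[-a,-b,z],[-a,b,z],[a,b,z]])
        for i in range(4):
            t=np.linspace(.06,.94,40)[:,None];L.append(q[i]*(1-t)+q[(i+1)%4]*t)
    return L
LS=lines()
def field(px):
    g=cv2.GaussianBlur(cv2.cvtColor(px,cv2.COLOR_BGR2GRAY).astype(np.float32),(0,0),1.)
    return cv2.Sobel(g,cv2.CV_32F,1,0)/8,cv2.Sobel(g,cv2.CV_32F,0,1)/8
def cost(v,cams):
    M=R.from_euler('ZYX',v[3:6]).as_matrix();s=0
    for c,E,(gx,gy) in cams:
        for P in LS:
            p=proj(c,P@M.T+v[:3],E).astype(np.float32);d=p[-1]-p[0];n=np.array([-d[1],d[0]])/np.hypot(*d)
            f=[cv2.remap(g,p[:,:1].copy(),p[:,1:].copy(),cv2.INTER_LINEAR,borderValue=0) for g in(gx,gy)]
            s-=np.minimum(abs(f[0]*n[0]+f[1]*n[1]),15).mean()
    return s
def fit(cams,v0):
    best=None
    for t in(-.08,-.04,0.):
        v=np.array(v0,float);v[4]=t;v[2]=.07+abs(t)*.04
        sx=np.vstack([v]+[v+np.eye(6)[i]*[.004,.004,.003,.02,.02,.01][i] for i in range(6)])
        r=minimize(cost,v,args=(cams,),method="Nelder-Mead",options=dict(initial_simplex=sx,xatol=1e-5,fatol=1e-4,maxiter=1500))
        print(t,r.x.round(4),round(r.fun,2))
s,c,S,D=pickle.load(open("w8.pkl","rb"))
mk=lambda c,px,E=None:(c,E if E is not None else c["extrinsics"],field(px))
i0=[mk(S,cv2.imread("pics/scene0.png")),mk(D,cv2.imread("pics/side0.png"))]
i1=[mk(S,S["pixels"]),mk(D,D["pixels"])]
print("start");fit(i0,[.5388,.031,.0725,.038,0,0])
print("now");fit(i1,[.553,.030,.07,.004,0,0])
print("now+wrist");fit(i1+[mk(c,c["pixels"],wE(s,c))],[.5545,.030,.07,.004,0,0])
E
python3 edge.py
```

```text
start
-0.08 [ 5.379e-01  3.290e-02  7.290e-02  3.810e-02 -8.680e-02  3.000e-04] -218.34
-0.04 [ 0.5377  0.0335  0.0736  0.0401 -0.0791  0.0029] -217.45
0.0 [ 0.5379  0.033   0.073   0.0399 -0.0848  0.001 ] -218.3
now
-0.08 [ 0.5556  0.0354  0.0729  0.0142 -0.0225  0.0077] -226.4
-0.04 [ 0.5553  0.0349  0.0724  0.0138 -0.0199  0.0069] -226.75
0.0 [ 5.54e-01  3.40e-02  7.14e-02 -3.20e-03  1.00e-04  6.60e-03] -227.07
now+wrist
-0.08 [ 5.548e-01  2.850e-02  7.080e-02 -2.000e-04 -2.500e-03 -2.130e-02] -286.0
-0.04 [ 0.5539  0.0303  0.0702 -0.0074  0.026   0.0119] -291.9
0.0 [ 0.5542  0.0303  0.0701 -0.0034  0.0156  0.0098] -291.8
```

```bash
python3 -c "
from rig import manip
print(manip.hand_in())"
```

```text
the job is handed in; nothing more can be done
None
```

The tube block appears to be seated flat over both pins, and I handed the job in at about 11 s of the 56 s allowed. The hand-in gives no verdict.

**What I did:** I measured the block about 16 mm too near the robot and turned 0.038 rad. I pushed it forward along its near base edge with the half-open fingertips. It squared up and the contact force fell to zero at about the expected seated position. I then backed off, clear of everything.

**Surprise on the way:** the fingertips sit about 27 mm farther back than the tool description says. My first pass therefore went over the base plate without touching it. Finding the platform height by touch took about 42 N through the fingertips. No failure was reported, and the 40 N limit covers only the arm and gripper body.

**Last checks:**
- **Position:** steel pins are visible centred in both holes, and the measured holes line up with the pins within about 1 mm.
- **Tilt:** this was the least certain check. The best edge fit on the two fixed cameras gave about 0 rad, against 0.085 at the start. A rough corner fit and two other edge-fit starts gave about 0.02. Adding the wrist camera scattered between about 0 and +0.026, so image noise is about as large as the 0.02 limit.
- **Surroundings:** the beaker and jar look unchanged in both views, and the bottle in the scene view. The bottle's patch differs in the side view, which I put down to the gripper standing in front of it.

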